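Stock two battery packs and hold the third in the tester

TASK

Three look-alike battery packs of different lengths stand on the green mat: set the short one down, without dropping it, upright in the row of the red stock box where the other short pack stands, and the long one likewise in the row with the other long pack. Then take the medium pack, which is in for test, down through the slot in the battery tester's guard plate, press the sprung contacts under it fully down without forcing it, and finish while still holding it pressed there. Leave the packs already in the box standing in their rows and the other things on the bench where they are.

Things in the scene. Friction and masses are not known exactly. Their poses are not given: they have to be found in the camera images.
- pack_short: the short pack, on the green mat at the start: black battery pack standing upright with a grey label, an orange stripe near its top and brass contacts at its foot, 22 mm thick (its x), 54 mm wide (its y), 80 mm tall, about 120 g; origin at the centre of its underside, z up to its top; the same either way round
- pack_medium: the medium pack, in for test, on the green mat at the start: black battery pack standing upright with a grey label, an orange stripe near its top and brass contacts at its foot, 22 mm thick (its x), 54 mm wide (its y), 100 mm tall, about 150 g; origin at the centre of its underside, z up to its top; the same either way round
- pack_long: the long pack, on the green mat at the start: black battery pack standing upright with a grey label, an orange stripe near its top and brass contacts at its foot, 22 mm thick (its x), 54 mm wide (its y), 120 mm tall, about 180 g; origin at the centre of its underside, z up to its top; the same either way round
- mate_short: the short pack already in the stock box: black battery pack standing upright with a grey label, an orange stripe near its top and brass contacts at its foot, 22 mm thick (its x), 54 mm wide (its y), 80 mm tall, about 120 g; origin at the centre of its underside, z up to its top; the same either way round; near the far (+x) end of either row
- mate_long: the long pack already in the stock box: black battery pack standing upright with a grey label, an orange stripe near its top and brass contacts at its foot, 22 mm thick (its x), 54 mm wide (its y), 120 mm tall, about 180 g; origin at the centre of its underside, z up to its top; the same either way round; near the far (+x) end of the other row
- stock_box: red open-topped stock box fixed to the bench, 200 (x) x 141 (y) x 45 mm tall, walls and floor 5 mm; a divider 39 mm tall along its x parts it into two rows, each 190 mm long and 63 mm wide, with centre lines at y = +34 and -34 mm of the box; packs stand in a row with their width across it; origin at the centre of its underside, inner floor 5 mm above
- tester: dark battery tester fixed to the bench, 170 (x) x 150 (y) x 90 mm tall: sloping console with a green display on its -x side, tower with a flat aluminium guard plate on its +x side; origin at the centre of its underside
- tester_slot (a point): centre of the slot's mouth, level with the guard plate's top, 90 mm above the tester's underside; axes as the tester's. Slot 24 mm (x) by 56 mm (y), 2 mm more than a pack each way; plate 10 mm thick, its upper 4 mm a 45 degree lead-in (32 x 64 mm at the top), framed by a yellow line. Wider well below; the contact block's top is 45 mm under this point at rest
- contacts (a joint): travel of the sprung red contact block under the slot: 0 m up at rest, 0.008 m fully down against its stop; it pushes back with about 3 N at first, 9 N fully down, so a pack that is let go rises again
- phone: black phone lying on the mat, 71 x 146 x 8 mm, origin at the centre of its underside
- screwdriver: red-handled screwdriver lying on the mat, 150 mm long along its x, origin under the middle of its length
- cleaner: cleaner bottle with a blue cap, 48 mm diameter, 130 mm tall, origin at the centre of its underside
- solder_reel: copper solder reel, 54 mm diameter, 34 mm tall, origin at the centre of its underside
- screw_dish: steel screw dish, 80 mm diameter, 22 mm tall, origin at the centre of its underside
- brush: yellow brush lying on the mat, 160 mm long along its x, origin under the middle of its length
Mind the look-alikes: they are no part of the job. Leave any purple or turquoise look-alike of the pack_long alone.

How it is judged:
By the outcome, as a careful person would: the job done as asked, in the order asked, and still so for the second after the job is handed in, while the arm keeps its last pose, push and grip.
It also fails if it takes over 72 s, if anything falls off the work surface, if the arm or the gripper's body presses on something with over 40 N, if the wrist force passes 120 N, or if a joint passes its speed limit or range.

ROBOT

A 6-joint arm with a two-finger parallel gripper is mounted at the origin on the work surface. World frame = base frame: x ahead of the robot, y to its left, z up, the work surface at z = 0. Lengths are in mm, angles in rad, forces in N, time in s.
With the tool pointing down it reaches from about 325 to 775 mm from the base axis. Payload 9.3 kg.
Tool frame: the origin (TCP) lies between the finger pads; the fingertips stand 19 mm ahead of it and the grasp point (between the pads) is the TCP; z points along the fingers, y is the line along which they close (so a half turn about z gives the same grasp; the last joint's range is limited). The gripper opens to 85 mm and grips with 20 to 120 N. Pads are 22 mm wide; open, the fingers measure 114 mm over their backs; the gripper's body (76 mm by 85 mm) begins 54 mm behind the grasp point. The pads swing forward as they close: fully open they stand 13 mm farther back than shut.
Start: joints at [1.074, 0.259, 0.021, 1.334, 0, 1.418], TCP at [185.388, 517.811, 210.979] pointing down, gripper open.
Joint ranges: [-3.04, 3.04], [-0.91, 1.82], [-1.04, 1.36], [-1.92, 1.95], [-1.52, 1.45], [-3.14, 3.14]. Speed limits (rad/s): [2.22, 2.22, 2.79, 3.14, 3.14, 3.14].

INTERFACE

Orientations are given as [roll, pitch, yaw] about the fixed x, y, z axes, in that order (R = Rz(yaw) Ry(pitch) Rx(roll)).
In Python, from cell import manip, camera, camera_info gives the robot as it stands.
- The arm moves only by the tool play_rows, never from a script. Its argument "plan" is a list of rows, each an object with "xyz": the shift along the world's x, y, z in units of 0.025 m (1.0 is 0.025 m), a list of three; "twist": the turn, a rotation vector about the world's x, y, z in units of pi/4 rad (1.0 is pi/4 rad), a list of three. In form: [{"xyz": [x, y, z], "twist": [ax, ay, az]}, ...]. A call has 1 to 20 rows; each row shifts and turns the commanded pose from where the row before left it; what a row does not reach is not made up. A row lasts 1/8 s, in which the tool goes at most 62.5 mm and 10.7 degrees, less where a joint would pass 70% of its speed; a pose out of reach is approached as far as the arm can. A call with a number of a shift or a turn outside -1 to 1 is refused whole. A call with a gripper value outside its range is refused whole. "fingers" is the closure, from -1 (fully open) to 1 (shut), set as the call begins (left out, the last holds). The fingers move at their own pace and stop on an object; "newtons" is the grip in N (left out, the last holds). Time passes only in rows, so rows that do not move let the fingers close. It gives the time, the measured TCP pose, the force, the opening and the grip force at its end, in the units of the state.
- manip.read_state(): the state, without advancing time (a new reading comes with each control period).
- camera(name): name is "scene" or "side" or "wrist"; returns (picture, depth): 420x560x3 uint8, red, green, blue; 420x560 float32, mm along the optical axis (not along the pixel's ray), 0 where there is no reading.
- camera_info(name): a dict with "camera_matrix" (3x3 intrinsics, pixels), "dist" ([k1, k2, p1, p2, k3] as OpenCV has them; the pictures are not rectified), "R" (3x3) and "t" (3): a world point X has camera coordinates R X + t. Camera axes: x right, y down, z forward; pixel columns grow to the right and rows downward; lengths in mm; the calibration is good to about 2 mm. A picture is of the moment at which its call begins: read the wrist's pose just before it. camera_info takes no time and is no camera call; for the wrist camera it gives the pose at the moment of the call.
- manip.finish_job(): hands the job in; it is judged then, once.
The state is a dict: "clock": time; "qpos": joint angles; "qd": joint speeds; "joint_torque": joint torques, N m; "eef_pos": TCP position; "tool_rot": TCP orientation; "contact_force": force on the tool from outside, world axes, zero at the start; "moment": the same for the moment, N m; "gripper_width": opening from 0.0 (shut) to 1.0 (fully open); "grip_force": force on a finger pad.
Only numpy, scipy, OpenCV 4.12 (cv2) and the standard library are available. Lean on these libraries where they do the work, as an engineer would, in place of code of your own. Each camera call takes 0.05 s, during which the arm holds its last target. There are 200 camera calls.

## Working session

There is one attempt and no reset: what is moved stays moved. The work goes in short steps, Python scripts to look and compute and a tool call to move; the robot and the scene stay as the last step left them, time stands still between calls to the robot, and variables do not carry over. Pictures are saved under pics/ and viewed, at most 10 in all, crops included, and the job is handed in when it is done.

Besides the shell and the picture viewer there is one more tool, called after "Request:" in YAML: its name, and indented under it one key for each argument. play_rows: Moves the arm, as the interface text tells. Shifts and turns lie within -1 to 1; 1 stands for 0.025 m of shift or pi/4 rad of turn. Its arguments: {"type":"object","properties":{"plan":{"type":"array","items":{"type":"object","properties":{"xyz":{"type":"array","items":{"type":"number","minimum":-1,"maximum":1}},"twist":{"type":"array","items":{"type":"number","minimum":-1,"maximum":1}}}}},"fingers":{"type":"number"},"newtons":{"type":"number"}},"required":["plan"]}

```bash
mkdir -p pics; ls; python3 - <<'E'
from cell import manip,camera,camera_info
import cv2,numpy as np
print(manip.read_state())
for n in("scene","side"):
    p,d=camera(n); cv2.imwrite(f"pics/{n}0.png",p[:,:,::-1]); np.savez(f"{n}0.npz",p=p,d=d)
    i=camera_info(n); print(n,i)
E
```

```text
pics
{'clock': 0.0, 'qpos': array([1.07438452e+00, 2.59207093e-01, 2.07713854e-02, 1.33365424e+00,
       1.77441409e-05, 1.41815663e+00]), 'qd': array([ 0.00189654,  0.00075703, -0.00174275,  0.00056435,  0.00166311,
       -0.00087319]), 'joint_torque': array([-7.39029128e-04, -5.55642664e+01,  3.44533181e+01,  1.38780620e-02,
       -2.97082261e-04,  3.04952982e-05]), 'eef_pos': array([185.25644006, 517.56194995, 210.3618528 ]), 'tool_rot': array([-3.14031677e+00, -2.14230324e-04,  2.79782039e+00]), 'contact_force': array([0.01063261, 0.44797153, 0.5784929 ]), 'moment': array([ 0.00595111, -0.00230554, -0.00943191]), 'grip_force': 0.0, 'gripper_width': 1.0002135587910435}
scene {'camera_matrix': array([[425.12831177,   0.        , 280.99835106],
       [  0.        , 425.12831177, 210.31277757],
       [  0.        ,   0.        ,   1.        ]]), 'dist': array([0.01971036, 0.        , 0.        , 0.        , 0.        ]), 'R': array([[ 0.74436232,  0.66776617,  0.00361755],
       [ 0.50312216, -0.55725431, -0.66055714],
       [-0.43908181,  0.49351391, -0.75076706]]), 't': array([-417.9308664 , -205.56226672, 1709.58981116])}
side {'camera_matrix': array([[536.99689144,   0.        , 279.08439917],
       [  0.        , 536.99689144, 206.63318047],
       [  0.        ,   0.        ,   1.        ]]), 'dist': array([-0.05687057,  0.        ,  0.        ,  0.        ,  0.        ]), 'R': array([[ 0.7296682 , -0.68379641,  0.00260467],
       [-0.49549445, -0.53135157, -0.68713227],
       [ 0.47124258,  0.50008797, -0.72652767]]), 't': array([-403.96043146,  337.14699299, 1170.15987776])}
```

View pics/scene0.png

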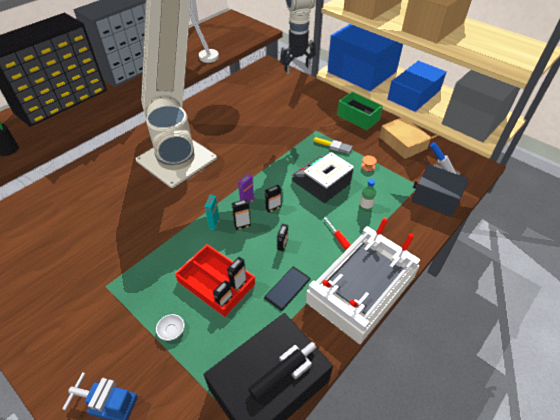

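View pics/side0.png

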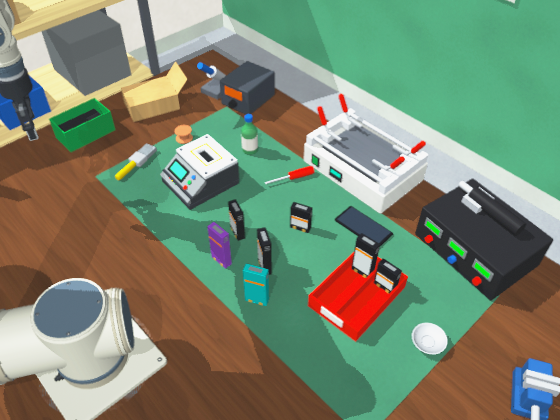

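The scene view shows three black packs at px (241,215), (274,198) and (282,237). The mates stand in the red box at (237,273), tall, and (223,294), short. The purple (246,188) and turquoise (212,212) look-alikes are to be left alone. The tester is at (323,175). Next I measure them in both views.

```bash
cat > h.py <<'E'
import numpy as np,cv2
from cell import manip,camera,camera_info
def cloud(p,d,i):
    h,w=d.shape; v,u=np.mgrid[0:h,0:w]; uv=np.stack([u,v],-1).reshape(-1,1,2).astype(np.float64)
    n=cv2.undistortPoints(uv,i["camera_matrix"],i["dist"]).reshape(h,w,2)
    X=np.dstack([n*d[...,None],d]); return (X-i["t"])@i["R"]
E
python3 - <<'E'
from h import *
X=[];C=[]
for n in("scene","side"):
    z=np.load(n+"0.npz"); W=cloud(z["p"],z["d"],camera_info(n)); ok=z["d"]>0
    X.append(W[ok]);C.append(z["p"][ok])
    s=(W[...,0]>200)&(W[...,0]<800)&(abs(W[...,1])<450)&(abs(W[...,2])<12)&ok
    print(n,"mat z",np.percentile(W[s][:,2],[10,50,90]))
lo=np.array([150,-450]); 
for k in range(2):
    P=X[k];c=C[k]
    m=(P[:,0]>150)&(P[:,0]<850)&(abs(P[:,1])<450)&(P[:,2]>15)&(P[:,2]<200);P=P[m];c=c[m]
    g=np.zeros((175*2,225*2),np.uint8); ij=((P[:,:2]-lo)/4).astype(int); g[ij[:,0],ij[:,1]]=1
    g2=cv2.morphologyEx(g,cv2.MORPH_CLOSE,np.ones((3,3)))
    N,L=cv2.connectedComponents(g2); l=L[ij[:,0],ij[:,1]]
    print("cam",k)
    for q in range(1,N):
        s=l==q
        if s.sum()<60: continue
        Q=P[s]; zt=np.percentile(Q[:,2],98); T=Q[Q[:,2]>zt-5]; r=cv2.minAreaRect(T[:,:2].astype(np.float32))
        print(s.sum(),"zt%.0f"%zt,"top",len(T),np.round(r[0]),np.round(r[1]),round(r[2]),"med",np.median(Q[:,:2],0).round(),"rgb",np.median(c[s],0))
E
```

```text
scene mat z [-1.3338326   2.18692547  6.18546941]
side mat z [-0.55527483  2.77907004  6.57465003]
cam 0
344 zt125 top 65 [ 364. -132.] [21. 57.] 29 med [ 372. -140.] rgb [ 10.  117.  113.5]
340 zt125 top 69 [376.  17.] [24. 54.] 5 med [384.  14.] rgb [ 88.  42. 109.]
433 zt125 top 72 [443. -72.] [54. 23.] 63 med [448. -76.] rgb [110. 102.  85.]
1795 zt96 top 502 [542. 281.] [148. 109.] 86 med [544. 255.] rgb [131. 144. 140.]
2029 zt128 top 125 [ 606. -249.] [24. 55.] 7 med [ 610. -289.] rgb [148.  26.  20.]
341 zt105 top 62 [465.  60.] [52. 24.] 76 med [471.  55.] rgb [60. 62. 57.]
220 zt86 top 63 [600. -38.] [22. 54.] 26 med [606. -49.] rgb [59. 64. 59.]
159 zt31 top 59 [747. 103.] [17. 73.] 70 med [742. 102.] rgb [244.  38.  25.]
334 zt133 top 29 [711. 293.] [17. 25.] 34 med [717. 281.] rgb [ 69.  131.  110.5]
1638 zt112 top 1114 [ 826. -360.] [192.  71.] 81 med [ 821. -373.] rgb [58. 57. 59.]
1493 zt154 top 36 [847.  -3.] [303.   6.] 90 med [824. -22.] rgb [192. 181. 182.]
205 zt99 top 43 [832. 437.] [34. 26.] 5 med [833. 429.] rgb [43. 47. 53.]
cam 1
857 zt125 top 193 [ 363. -12
[... 239 characters left out ...]
.] [150. 111.] 87 med [499. 260.] rgb [190. 209. 207.]
3180 zt129 top 189 [ 604. -243.] [24. 55.] 5 med [ 592. -282.] rgb [186.  35.  35.]
454 zt107 top 117 [465.  65.] [59. 22.] 74 med [459.  51.] rgb [42.5 50.5 47. ]
122 zt28 top 46 [ 567. -442.] [14. 57.] 89 med [ 570. -443.] rgb [218.  225.5 228.5]
501 zt86 top 108 [599. -35.] [24. 52.] 27 med [595. -40.] rgb [60. 79. 64.]
3810 zt160 top 95 [844.   2.] [ 13. 308.] 0 med [805.  -7.] rgb [229. 231. 228.]
487 zt135 top 33 [707. 296.] [24. 21.] 29 med [700. 285.] rgb [ 86. 167. 138.]
3268 zt112 top 1152 [ 822. -357.] [194.  73.] 84 med [ 797. -364.] rgb [54. 55. 60.]
282 zt102 top 38 [830. 438.] [32. 22.] 18 med [823. 434.] rgb [61. 67. 74.]
```

```bash
python3 - <<'E'
from h import *
crops=[]
for n in("scene","side"):
    z=np.load(n+"0.npz"); p=z["p"];W=cloud(p,z["d"],camera_info(n)); hsv=cv2.cvtColor(p,cv2.COLOR_RGB2HSV)
    x,y,zz=W[...,0],W[...,1],W[...,2]
    box=(x>450)&(x<760)&(y>-420)&(y<-150)
    red=((hsv[...,0]<8)|(hsv[...,0]>172))&(hsv[...,1]>150)&box
    m=red&(zz>38)
    r=cv2.minAreaRect(W[m][:,:2].astype(np.float32)); print(n,"box rim",m.sum(),np.round(r,1) if 0 else r,"z",np.percentile(W[m][:,2],[50,90]))
    m=box&~red&(zz>60); Q=W[m]
    for a,b in((80,100),(118,140)):
        T=Q[(Q[:,2]>a)&(Q[:,2]<b)]; 
        if a==80: T=T[np.hypot(*(T[:,:2]-np.array([605,-246])).T)>40]
        print(" mate",a,len(T),cv2.minAreaRect(T[:,:2].astype(np.float32)))
    t=(x>440)&(x<650)&(y>170)&(y<380)
    yl=t&(hsv[...,0]>18)&(hsv[...,0]<35)&(hsv[...,1]>100)&(zz>75)
    print(" yellow",yl.sum(),cv2.minAreaRect(W[yl][:,:2].astype(np.float32)),np.median(zz[yl]))
    pl=t&(zz>85)&(zz<100); print(" plate",cv2.minAreaRect(W[pl][:,:2].astype(np.float32)),np.median(zz[pl]))
s=cv2.imread("pics/scene0.png")[165:315,160:330]; cv2.imwrite("pics/crop.png",cv2.resize(s,None,fx=4,fy=4,interpolation=cv2.INTER_CUBIC))
E
```

```text
scene box rim 561 ((545.50927734375, -286.3306579589844), (200.3363800048828, 143.41094970703125), 4.51647424697876) z [45.74002498 50.66353053]
 mate 80 132 ((612.5664672851562, -316.97509765625), (22.246784210205078, 52.546852111816406), 4.717730522155762)
 mate 118 139 ((606.0062255859375, -249.09234619140625), (24.723894119262695, 54.76993942260742), 4.797984600067139)
 yellow 0 ((0.0, 0.0), (0.0, 0.0), 0.0) nan
 plate ((543.0313110351562, 283.28350830078125), (153.49298095703125, 114.08406829833984), 85.59196472167969) 91.41374313734308
side box rim 657 ((546.1375122070312, -282.6220703125), (201.15341186523438, 143.52113342285156), 3.927713632583618) z [45.77516777 49.52120372]
 mate 80 212 ((610.9993286132812, -311.6285705566406), (26.842065811157227, 54.082115173339844), 2.3000235557556152)
 mate 118 234 ((604.0467529296875, -243.8740997314453), (24.561893463134766, 55.9686279296875), 4.587156772613525)
 yellow 42 ((541.33984375, 285.5847473144531), (86.5484848022461, 59.245277404785156), 86.77462005615234) 93.9122077689912
 plate ((540.5247802734375, 284.866455078125), (154.74354553222656, 112.28483581542969), 86.45325469970703) 93.55259909898825
  return _methods._mean(a, axis=axis, dtype=dtype,
  ret = ret.dtype.type(ret / rcount)
```

View pics/crop.png

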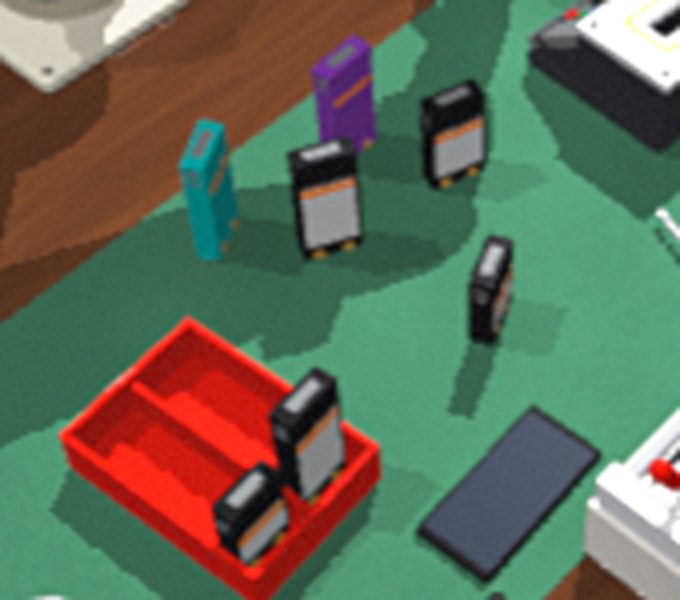

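The candidates, by height in both views:
- long: px (241,215), top at about 122 mm
- medium: (274,198), top at about 103 mm
- short: (282,237), top at about 84 mm

The crop confirms three black bodies and that heights follow this order. The purple and turquoise ones are decoys. In the box, the long mate is in the +y row and the short mate in the -y row.

First I pass over the tester to look with the wrist camera.

Request:
play_rows:
  plan:
    - {"xyz": [0.94,-0.67,0.17],"twist": [0,0,0]}
    - {"xyz": [0.94,-0.67,0.17],"twist": [0,0,0]}
    - {"xyz": [0.94,-0.67,0.17],"twist": [0,0,0]}
    - {"xyz": [0.94,-0.67,0.17],"twist": [0,0,0]}
    - {"xyz": [0.94,-0.67,0.17],"twist": [0,0,0]}
    - {"xyz": [0.94,-0.67,0.17],"twist": [0,0,0]}
    - {"xyz": [0.94,-0.67,0.17],"twist": [0,0,0]}
    - {"xyz": [0.94,-0.67,0.17],"twist": [0,0,0]}
    - {"xyz": [0.94,-0.67,0.17],"twist": [0,0,0]}
    - {"xyz": [0.94,-0.67,0.17],"twist": [0,0,0]}
    - {"xyz": [0.94,-0.67,0.17],"twist": [0,0,0]}
    - {"xyz": [0.94,-0.67,0.17],"twist": [0,0,0]}
    - {"xyz": [0.94,-0.67,0.17],"twist": [0,0,0]}
    - {"xyz": [0.94,-0.67,0.17],"twist": [0,0,0]}
    - {"xyz": [0,0,0],"twist": [0,0,0]}
    - {"xyz": [0,0,0],"twist": [0,0,0]}

```text
clock: 2.1
eef_pos: [513.9, 283.4, 270.1]
tool_rot: [-3.141, -0.001, 2.798]
contact_force: [-0.5, -0.5, 0.5]
gripper_width: 1.003
grip_force: 0.0
```

```bash
python3 - <<'E'
from h import *
s=manip.read_state();print(s["eef_pos"],s["tool_rot"],s["clock"]); i=camera_info("wrist");p,d=camera("wrist")
cv2.imwrite("pics/w1.png",p[:,:,::-1]);np.savez("w1.npz",p=p,d=d,R=i["R"],t=i["t"]);print(i, -i["R"].T@i["t"])
E
```

```text
[513.91169194 283.43271571 270.05670781] [-3.14113601e+00 -9.44283586e-04  2.79758330e+00] 2.1
{'camera_matrix': array([[342.49216219,   0.        , 276.33965416],
       [  0.        , 342.49216219, 212.24323065],
       [  0.        ,   0.        ,   1.        ]]), 'dist': array([-0.03516799,  0.        ,  0.        ,  0.        ,  0.        ]), 'R': array([[ 3.38211021e-01,  9.41070286e-01, -1.46848833e-04],
       [ 9.03072880e-01, -3.24511241e-01,  2.81339347e-01],
       [ 2.64712446e-01, -9.52846831e-02, -9.59608332e-01]]), 't': array([-440.26945896, -425.85222278,  326.06955662])} [447.16490637 307.20010707 432.6433966 ]
```

View pics/w1.png

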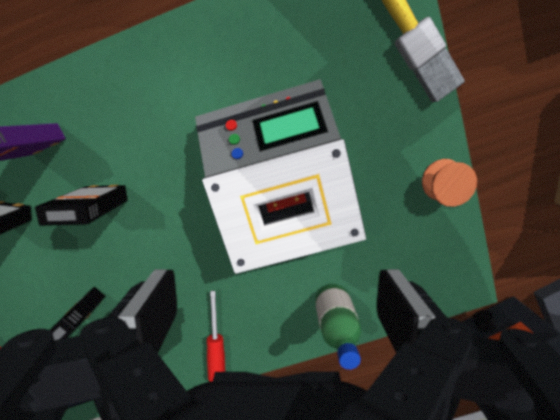

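The wrist view shows the tester slot at px (287,206) inside its yellow frame, with the fingers at the picture's lower corners. Now I measure the slot and the medium pack top at (62,215).

```bash
cat >> h.py <<'E'
def cast(uv,i,z):
    n=cv2.undistortPoints(np.asarray(uv,float).reshape(-1,1,2),i["camera_matrix"],i["dist"]).reshape(-1,2)
    r=np.c_[n,np.ones(len(n))]@i["R"]; c=-i["R"].T@i["t"]
    return c+r*((z-c[2])/r[:,2])[:,None]
def rect(P):
    c,(a,b),t=cv2.minAreaRect(np.asarray(P)[:,:2].astype(np.float32))
    if a>b: a,b,t=b,a,t-90      # t = direction of the short side, deg
    return np.round(c,1),round(a,1),round(b,1),round((t+90)%180-90,1)
def slot(p,i,z=90):
    hsv=cv2.cvtColor(p,cv2.COLOR_RGB2HSV)
    v,u=np.nonzero((hsv[...,0]>18)&(hsv[...,0]<32)&(hsv[...,1]>110)&(hsv[...,2]>120))
    W=cast(np.c_[u,v],i,z)
    return W
E
python3 - <<'E'
from h import *
z=np.load("w1.npz"); i=camera_info("wrist"); i["R"],i["t"]=z["R"],z["t"]
p=z["p"];W=cloud(p,z["d"],i)
Y=slot(p,i); Y=Y[np.hypot(Y[:,0]-541,Y[:,1]-284)<70]; print("yellow",len(Y),rect(Y))
g=p.max(2); m=np.zeros(g.shape,np.uint8); m[185:230,255:322]=(g[185:230,255:322]<150)
v,u=np.nonzero(m); print("dark",rect(cast(np.c_[u,v],i,90)),rect(cast(np.c_[u,v],i,86)))
x,y,zz=W[...,0],W[...,1],W[...,2]
pl=(abs(x-541)<90)&(abs(y-284)<100)&(zz>83)&(zz<97); print("plate",rect(W[pl]),np.median(zz[pl]))
for c in((442,-69),(465,62)):
    q=(np.hypot(x-c[0],y-c[1])<45)&(zz>85);print(q.sum(),rect(W[q]) if q.sum()>20 else "", np.percentile(zz[q],95) if q.any() else "")
q=(abs(zz)<8)&(x>400)&(x<700);print("mat z",np.median(zz[q]))
E
```

```text
yellow 630 (array([542.5, 283.3]), 55.0, 83.0, -4.0)
dark (array([540.1, 284.8]), 24.5, 58.1, -4.7) (array([541.2, 284.5]), 24.8, 58.7, -4.7)
plate (array([542.6, 284.2]), 108.9, 147.9, -3.9) 91.64990327158579
0  
1376 (array([466.8,  65.6]), 22.6, 56.3, -18.4) 102.76632108946747
mat z 1.2750943152790457
```

Request:
play_rows:
  plan:
    - {"xyz": [0.25,-0.91,-0.23],"twist": [0,0,-0.07]}
    - {"xyz": [0.25,-0.91,-0.23],"twist": [0,0,-0.07]}
    - {"xyz": [0.25,-0.91,-0.23],"twist": [0,0,-0.07]}
    - {"xyz": [0.25,-0.91,-0.23],"twist": [0,0,-0.07]}
    - {"xyz": [0.25,-0.91,-0.23],"twist": [0,0,-0.07]}
    - {"xyz": [0.25,-0.91,-0.23],"twist": [0,0,-0.07]}
    - {"xyz": [0.25,-0.91,-0.23],"twist": [0,0,-0.07]}
    - {"xyz": [0.25,-0.91,-0.23],"twist": [0,0,-0.07]}
    - {"xyz": [0.25,-0.91,-0.23],"twist": [0,0,-0.07]}
    - {"xyz": [0.25,-0.91,-0.23],"twist": [0,0,-0.07]}
    - {"xyz": [0.25,-0.91,-0.23],"twist": [0,0,-0.07]}
    - {"xyz": [0.25,-0.91,-0.23],"twist": [0,0,-0.07]}
    - {"xyz": [0.25,-0.91,-0.23],"twist": [0,0,-0.07]}
    - {"xyz": [0.25,-0.91,-0.23],"twist": [0,0,-0.07]}
    - {"xyz": [0,0,0],"twist": [0,0,0]}
    - {"xyz": [0,0,0],"twist": [0,0,0]}

```text
clock: 4.15
eef_pos: [601.9, -35.1, 190.0]
tool_rot: [-3.142, -0.0, 2.028]
contact_force: [0.6, -0.5, 0.0]
gripper_width: 1.003
grip_force: 0.0
```

```bash
cat >> h.py <<'E'
def wlook(name,cands):
    s=manip.read_state();i=camera_info("wrist");p,d=camera("wrist")
    cv2.imwrite(f"pics/{name}.png",p[:,:,::-1]);np.savez(name+".npz",p=p,d=d,R=i["R"],t=i["t"])
    W=cloud(p,d,i);x,y,zz=W[...,0],W[...,1],W[...,2]
    print("tcp",s["eef_pos"].round(1),"toolY deg",round(np.degrees(s["tool_rot"][2])-90,1))
    for c,h in cands:
        q=(np.hypot(x-c[0],y-c[1])<42)&(abs(zz-h)<8)&(d>0)
        if q.sum()>20:
            zt=np.percentile(zz[q],60); v,u=np.nonzero(q&(abs(zz-zt)<4)); print(c,"top z %.1f"%zt,"depth",rect(W[v,u]),"cast",rect(cast(np.c_[u,v],i,h)))
    return p,d,W,i
E
python3 -c "
from h import *
wlook('w2',[((600,-36),80),((442,-69),120),((465,62),100)])"
```

```text
tcp [601.9 -35.1 190. ] toolY deg 26.2
(600, -36) top z 81.8 depth (array([601.4, -35. ]), 22.0, 53.6, 23.6) cast (array([601.4, -35.1]), 21.9, 54.1, 23.5)
(442, -69) top z 121.7 depth (array([444.2, -66.8]), 22.4, 54.6, -27.2) cast (array([444.5, -66.8]), 22.8, 56.0, -27.0)
(465, 62) top z 101.6 depth (array([463.9,  53.3]), 22.5, 29.1, -19.6) cast (array([464. ,  53.1]), 23.3, 29.0, -18.7)
```

View pics/w2.png

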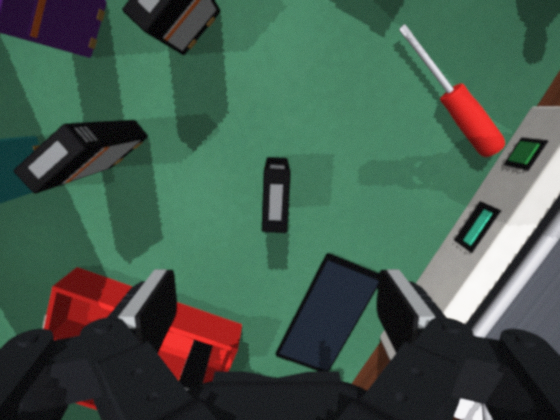

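The wrist view shows the short pack centred at px (276,195). The depth and ray fits agree on (601.4,-35.1), 24°.

Request:
play_rows:
  plan:
    - {"xyz": [-0.02,0,-0.85],"twist": [0,0,-0.05]}
    - {"xyz": [0,0,-0.85],"twist": [0,0,0]}
    - {"xyz": [0,0,-0.85],"twist": [0,0,0]}
    - {"xyz": [0,0,-0.85],"twist": [0,0,0]}
    - {"xyz": [0,0,-0.85],"twist": [0,0,0]}
    - {"xyz": [0,0,-0.85],"twist": [0,0,0]}
    - {"xyz": [0,0,0],"twist": [0,0,0]}

```text
clock: 5.08
eef_pos: [600.5, -34.4, 61.5]
tool_rot: [-3.14, -0.001, 1.99]
contact_force: [0.2, -0.8, 0.4]
gripper_width: 0.998
grip_force: 0.0
```

Request:
play_rows:
  plan:
    - {"xyz": [0,0,0],"twist": [0,0,0]}
    - {"xyz": [0,0,0],"twist": [0,0,0]}
    - {"xyz": [0,0,0],"twist": [0,0,0]}
    - {"xyz": [0,0,0],"twist": [0,0,0]}
    - {"xyz": [0,0,0],"twist": [0,0,0]}
    - {"xyz": [0,0,0],"twist": [0,0,0]}
    - {"xyz": [0,0,0],"twist": [0,0,0]}
  fingers: 1
  newtons: 40

```text
clock: 5.95
eef_pos: [601.4, -35.2, 62.5]
tool_rot: [-3.142, -0.0, 1.989]
contact_force: [0.0, -0.6, -0.9]
gripper_width: -0.001
grip_force: 0.0
```

The fingers shut on nothing, so I look before moving again.

```bash
python3 - <<'E'
from h import *
print(manip.read_state())
p,d,W,i=wlook('w3',[((600,-36),80)])
a,_=camera("side");s,_=camera("scene")
o=np.hstack([cv2.resize(a[150:300,220:370],(400,400)),cv2.resize(s[160:310,200:350],(400,400))])
cv2.imwrite("pics/m3.png",o[:,:,::-1])
E
```

```text
{'clock': 5.95, 'qpos': array([-1.97717089e-01,  4.24075773e-01, -1.20330836e-01,  1.02645125e+00,
       -1.73278463e-05,  9.55062498e-01]), 'qd': array([-0.00030991,  0.00055781, -0.00110646,  0.00039729,  0.00017145,
       -0.00011728]), 'joint_torque': array([-5.63019530e-04, -6.50575733e+01,  3.11487222e+01,  3.45214794e-03,
       -2.06057425e-04, -1.86085941e-05]), 'eef_pos': array([601.37237759, -35.22005499,  62.45288224]), 'tool_rot': array([-3.14153241e+00, -2.13936309e-05,  1.98881307e+00]), 'contact_force': array([ 0.01581326, -0.60350747, -0.86578044]), 'moment': array([-0.02913216,  0.01964477,  0.00182561]), 'grip_force': 0.0, 'gripper_width': -0.0007368156236535143}
tcp [601.4 -35.2  62.5] toolY deg 24.0
(600, -36) top z 81.7 depth (array([595.6, -21.8]), 22.0, 25.3, 23.3) cast (array([595.5, -21.6]), 21.8, 25.9, 23.1)
```

View pics/m3.png

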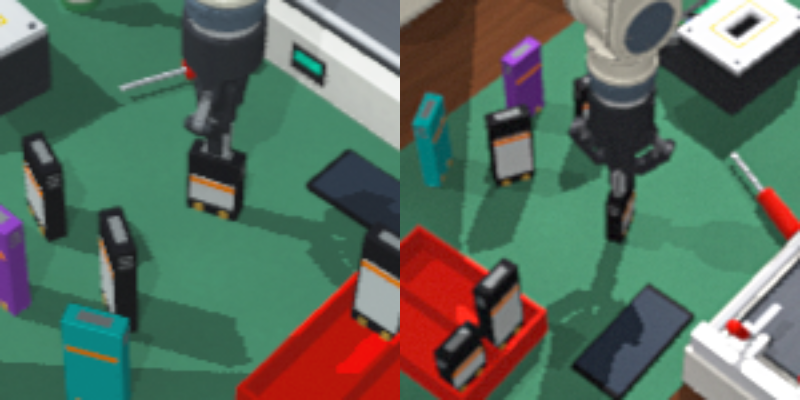

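```bash
python3 - <<'E'
from h import *
z=np.load("w3.npz");p=z["p"];cv2.imwrite("pics/w3b.png",cv2.resize(p[100:400,130:430,::-1],(600,600)))
i=camera_info("wrist");i["R"],i["t"]=z["R"],z["t"];W=cloud(p,z["d"],i)
for v in range(190,330,10): print(v,W[v,276].round(),W[v,262].round(), W[v,290].round())
z=np.load("w2.npz");i["R"],i["t"]=z["R"],z["t"];W=cloud(z["p"],z["d"],i)
for v,u in((275,150),(300,135),(320,130),(275,405),(300,420)): print("open",v,u,W[v,u].round())
E
```

```text
190 [591. -11.  28.] [583. -14.  29.] [598.  -8.  27.]
200 [591. -11.  51.] [584. -14.  52.] [597.  -7.  53.]
210 [590. -10.  73.] [585. -13.  72.] [597.  -8.  70.]
220 [591. -12.  80.] [586. -15.  81.] [597.  -9.  81.]
230 [593. -16.  81.] [588. -19.  81.] [599. -13.  82.]
240 [595. -21.  81.] [589. -23.  82.] [601. -18.  82.]
250 [597. -25.  82.] [591. -27.  82.] [603. -22.  81.]
260 [597. -26.  90.] [592. -28.  90.] [603. -23.  90.]
270 [598. -26. 100.] [592. -28.  99.] [603. -24.  99.]
280 [597. -26. 109.] [593. -28. 108.] [602. -24. 108.]
290 [597. -25. 117.] [593. -29. 115.] [602. -24. 116.]
300 [598. -28. 119.] [593. -27. 125.] [601. -22. 125.]
310 [600. -31. 120.] [593. -26. 131.] [601. -23. 130.]
320 [601. -35. 120.] [593. -27. 136.] [601. -24. 135.]
open 275 150 [553. -47. 232.]
open 300 135 [555. -47. 251.]
open 320 130 [557. -47. 261.]
open 275 405 [780. -66.   1.]
open 300 420 [642.  -5. 250.]
```

View pics/w3b.png

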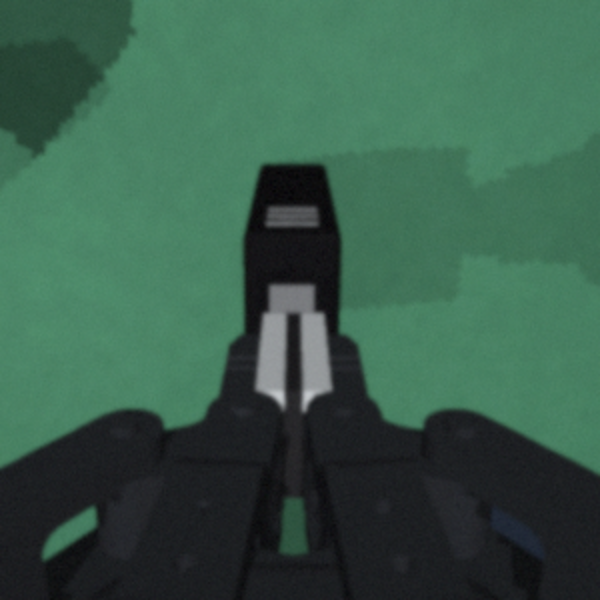

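The wrist crop shows the shut fingers standing on or just above the pack top (px 295,320 in the crop, z about 82). So the reported TCP sits about 40 mm lower than the real grasp point. I lift and measure where the fingertips really are.

Request:
play_rows:
  plan:
    - {"xyz": [0,0,0.8],"twist": [0,0,0]}
    - {"xyz": [0,0,0.8],"twist": [0,0,0]}
    - {"xyz": [0,0,0],"twist": [0,0,0]}
    - {"xyz": [0,0,0],"twist": [0,0,0]}

```text
clock: 6.6
eef_pos: [601.1, -35.1, 101.7]
tool_rot: [-3.141, -0.0, 1.989]
contact_force: [0.6, -0.5, -0.5]
gripper_width: 0.001
grip_force: 0.0
```

```bash
python3 - <<'E'
from h import *
p,d,W,i=wlook('w4',[((600,-36),80)])
x,y,z=W[...,0],W[...,1],W[...,2]
for u in (268,284):
  for v in range(225,330,5): print(u,v,W[v,u].round(),p[v,u])
t=np.array([601.4,-35.2])
for n in("side","scene"):
    p,d=camera(n);W=cloud(p,d,camera_info(n));q=(np.hypot(W[...,0]-t[0],W[...,1]-t[1])<30)&(W[...,2]>86)&(W[...,2]<250)
    zz=W[...,2][q];h,_=np.histogram(zz,np.arange(84,160,4));print(n,h, zz.min())
    s=p[100:300,200:360]; cv2.imwrite(f"pics/{n}4.png",s[:,:,::-1])
E
```

```text
tcp [601.1 -35.1 101.7] toolY deg 24.0
(600, -36) top z 81.7 depth (array([599.2, -30.2]), 22.1, 43.7, 23.6) cast (array([599.2, -30.1]), 22.0, 44.2, 23.5)
268 225 [593. -27.  83.] [123 127 129]
268 230 [594. -31.  81.] [125 128 131]
268 235 [595. -33.  82.] [123 127 130]
268 240 [597. -36.  81.] [125 126 130]
268 245 [598. -39.  82.] [120 123 127]
268 250 [599. -42.  82.] [122 125 128]
268 255 [600. -44.  82.] [122 123 124]
268 260 [594. -27. 130.] [152 156 160]
268 265 [594. -27. 135.] [150 156 158]
268 270 [594. -27. 140.] [154 157 159]
268 275 [594. -27. 143.] [153 157 159]
268 280 [594. -27. 148.] [151 154 155]
268 285 [594. -27. 152.] [151 154 158]
268 290 [595. -27. 155.] [149 153 156]
268 295 [594. -26. 160.] [177 181 184]
268 300 [594. -25. 164.] [107 109 114]
268 305 [594. -26. 167.] [32 33 35]
268 310 [595. -26. 170.] [25 30 33]
268 315 [594. -25. 173.] [21 24 26]
268 320 [595. -27. 174.] [20 22 22]
268 325 [596. -29. 173.] [20 19 19]
284 225 [601. -24.  82.] [125 128 132]
284 230 [602. -27.  83.] [128 131 133]
284 235 [603. -29.  83.] [123 127 128]
284 240 [605. -32.  83.] [124 126 128]
284 245 [606. -35.  82.] [122 123 128]
284 250 [608. -38.  81.] [114 116 121]
284 255 [608. -40.  83.] [120 123 125]
284 260 [600. -25. 129.] [150 153 154]
284 265 [600. -24. 136.] [153 156 158]
284 270 [600. -24. 140.] [155 158 160]
284 275 [600. -24. 144.] [153 156 159]
284 280 [600. -24. 148.] [153 158 159]
284 285 [600. -24. 152.] [148 154 155]
284 290 [600. -25. 155.] [150 154 157]
284 295 [600. -24. 159.] [179 183 185]
284 300 [600. -26. 159.] [145 149 151]
284 305 [599. -24. 167.] [41 42 44]
284 310 [599. -24. 169.] [26 27 30]
284 315 [599. -24. 171.] [21 24 27]
284 320 [600. -27. 170.] [18 21 22]
284 325 [602. -30. 168.] [22 20 22]
side [11  0  0  0  0  0  0  0  0  0  5  5  8 15 12 11  8  5] 86.22314091199924
scene [ 3  0  0  0  0  0  0  0  0  1  3  5  7  8  4 11  6  9] 86.91089780444302
```

The shut tips are at z = 127 with the reported TCP at 101.7. The real grasp point is therefore about 44 mm above the reported one, with xy correct, and I will allow for that. The pack did not move.

Request:
play_rows:
  plan:
    - {"xyz": [0,0,0],"twist": [0,0,0]}
    - {"xyz": [0,0,0],"twist": [0,0,0]}
    - {"xyz": [0,0,0],"twist": [0,0,0]}
    - {"xyz": [0,0,0],"twist": [0,0,0]}
    - {"xyz": [0,0,0],"twist": [0,0,0]}
    - {"xyz": [0,0,-0.5],"twist": [0,0,0]}
    - {"xyz": [0,0,-0.5],"twist": [0,0,0]}
    - {"xyz": [0,0,-0.6],"twist": [0,0,0]}
    - {"xyz": [0,0,-0.6],"twist": [0,0,0]}
    - {"xyz": [0,0,-0.6],"twist": [0,0,0]}
    - {"xyz": [0,0,-0.6],"twist": [0,0,0]}
    - {"xyz": [0,0,0],"twist": [0,0,0]}
  fingers: -1

```text
clock: 8.25
eef_pos: [600.6, -35.0, 16.0]
tool_rot: [-3.14, -0.001, 1.989]
contact_force: [-0.6, 0.0, -0.4]
gripper_width: 1.003
grip_force: 0.0
```

Request:
play_rows:
  plan:
    - {"xyz": [0,0,0],"twist": [0,0,0]}
    - {"xyz": [0,0,0],"twist": [0,0,0]}
    - {"xyz": [0,0,0],"twist": [0,0,0]}
    - {"xyz": [0,0,0],"twist": [0,0,0]}
    - {"xyz": [0,0,0],"twist": [0,0,0]}
    - {"xyz": [0,0,0],"twist": [0,0,0]}
    - {"xyz": [0,0,0],"twist": [0,0,0]}
  fingers: 1
  newtons: 40

```text
clock: 9.12
eef_pos: [601.6, -35.2, 17.9]
tool_rot: [3.141, 0.0, 1.989]
contact_force: [0.2, 0.4, 6.6]
gripper_width: 0.252
grip_force: 41.7
```

Gripped: opening 0.25, which is about 22 mm. I lift and carry it over the short row.

Request:
play_rows:
  plan:
    - {"xyz": [0,0,0.5],"twist": [0,0,0]}
    - {"xyz": [0,0,0.95],"twist": [0,0,0]}
    - {"xyz": [0,0,0.95],"twist": [0,0,0]}
    - {"xyz": [0,0,0.95],"twist": [0,0,0]}
    - {"xyz": [0,0,0.95],"twist": [0,0,0]}
    - {"xyz": [0,0,0.95],"twist": [0,0,0]}
    - {"xyz": [-0.29,-0.95,0],"twist": [0,0,-0.0365]}
    - {"xyz": [-0.29,-0.95,0],"twist": [0,0,-0.0365]}
    - {"xyz": [-0.29,-0.95,0],"twist": [0,0,-0.0365]}
    - {"xyz": [-0.29,-0.95,0],"twist": [0,0,-0.0365]}
    - {"xyz": [-0.29,-0.95,0],"twist": [0,0,-0.0365]}
    - {"xyz": [-0.29,-0.95,0],"twist": [0,0,-0.0365]}
    - {"xyz": [-0.29,-0.95,0],"twist": [0,0,-0.0365]}
    - {"xyz": [-0.29,-0.95,0],"twist": [0,0,-0.0365]}
    - {"xyz": [-0.29,-0.95,0],"twist": [0,0,-0.0365]}
    - {"xyz": [-0.29,-0.95,0],"twist": [0,0,-0.0365]}
    - {"xyz": [-0.29,-0.95,0],"twist": [0,0,-0.0365]}
    - {"xyz": [-0.29,-0.95,0],"twist": [0,0,-0.0365]}
    - {"xyz": [0,0,0],"twist": [0,0,0]}
    - {"xyz": [0,0,0],"twist": [0,0,0]}

```text
clock: 11.62
eef_pos: [514.3, -319.8, 148.9]
tool_rot: [-3.141, -0.0, 1.645]
contact_force: [1.0, -0.4, -1.7]
gripper_width: 0.254
grip_force: 40.9
```

```bash
python3 - <<'E'
from h import *
p,d,W,i=wlook('w5',[((612,-314),85),((605,-246),125)])
hsv=cv2.cvtColor(p,cv2.COLOR_RGB2HSV);x,y,z=W[...,0],W[...,1],W[...,2]
red=((hsv[...,0]<8)|(hsv[...,0]>172))&(hsv[...,1]>150)&(x>400)&(x<700)&(y<-150)
m=red&(abs(z-46)<5);print("rim",m.sum(),rect(W[m]),np.median(z[m]))
# +y wall inner/outer, divider
v,u=np.nonzero(m);
a=np.radians(4.3);L=(W[m][:,:2]-[546,-284])@np.array([[np.cos(a),-np.sin(a)],[np.sin(a),np.cos(a)]])
print(np.percentile(L,[0.5,2,98,99.5],axis=0).round(1))
dv=red&(abs(z-39.5)<3);D=(W[dv][:,:2]-[546,-284])@np.array([[np.cos(a),-np.sin(a)],[np.sin(a),np.cos(a)]]);D=D[abs(D[:,1])<8];print("div y",len(D),np.percentile(D,[5,50,95],axis=0))
h=(np.hypot(x-514,y+320)<70)&(z>100);q=h&(p.max(2)<250);zz=z[h]
for r in range(200,330,10): print(r,W[r,276].round(),end=' ')
E
```

```text
tcp [ 514.3 -319.8  148.9] toolY deg 4.3
(612, -314) top z 86.7 depth (array([ 613.1, -306.4]), 22.9, 66.8, 4.3) cast (array([ 612.8, -306.8]), 23.6, 66.2, 3.8)
(605, -246) top z 126.6 depth (array([ 607.4, -246.6]), 23.2, 54.1, 6.5) cast (array([ 606.9, -246.6]), 24.0, 53.9, 6.2)
rim 5310 (array([ 546.3, -284. ]), 141.6, 200.8, -85.4) 46.39628294376109
[[-99.5 -70.3]
 [-99.  -69.8]
 [ 98.9  70.3]
 [ 99.8  70.8]]
div y 1465 [[-88.83616755  -2.4238942 ]
 [-13.38905178   0.39284608]
 [ 61.38819797   2.61270348]]
200 [ 513. -293.  138.] 210 [ 513. -293.  157.] 220 [ 513. -293.  172.] 230 [ 513. -292.  187.] 240 [ 513. -292.  198.] 250 [ 513. -293.  206.] 260 [ 513. -294.  212.] 270 [ 513. -296.  213.] 280 [ 513. -300.  212.] 290 [ 514. -304.  213.] 300 [ 514. -307.  213.] 310 [ 514. -311.  213.] 320 [ 514. -314.  213.]
```

View pics/w5.png

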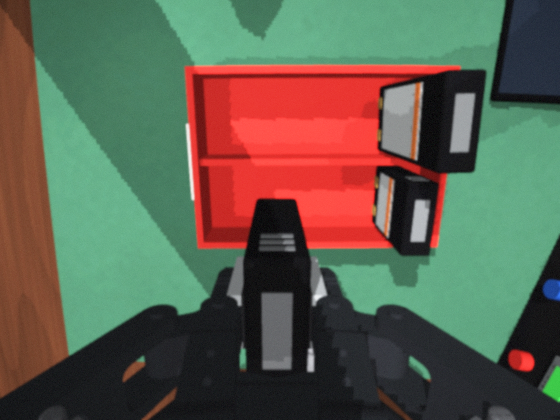

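The wrist view shows the held pack over the lower row (px 275,250), with the box level with the tool. The box centre comes out at (546.3,-284.0), yaw 4.5°. The pack is within 1 mm of the row line, so I lower it.

Request:
play_rows:
  plan:
    - {"xyz": [0,-0.03,-0.6],"twist": [0,0,0]}
    - {"xyz": [0,0,-0.9],"twist": [0,0,0]}
    - {"xyz": [0,0,-0.9],"twist": [0,0,0]}
    - {"xyz": [0,0,-0.9],"twist": [0,0,0]}
    - {"xyz": [0,0,-0.7],"twist": [0,0,0]}
    - {"xyz": [0,0,-0.5],"twist": [0,0,0]}
    - {"xyz": [0,0,-0.3],"twist": [0,0,0]}
    - {"xyz": [0,0,-0.1],"twist": [0,0,0]}
    - {"xyz": [0,0,0],"twist": [0,0,0]}
    - {"xyz": [0,0,0],"twist": [0,0,0]}

```text
clock: 12.92
eef_pos: [514.7, -321.2, 26.8]
tool_rot: [3.141, 0.001, 1.645]
contact_force: [0.3, -0.1, -2.4]
gripper_width: 0.251
grip_force: 40.9
```

Request:
play_rows:
  plan:
    - {"xyz": [0,0,-0.06],"twist": [0,0,0]}
    - {"xyz": [0,0,-0.06],"twist": [0,0,0]}
    - {"xyz": [0,0,0],"twist": [0,0,0]}

```text
clock: 13.3
eef_pos: [514.3, -320.9, 23.1]
tool_rot: [-3.141, -0.0, 1.645]
contact_force: [0.0, -1.1, -0.9]
gripper_width: 0.255
grip_force: 40.9
```

Request:
play_rows:
  plan:
    - {"xyz": [0,0,-0.04],"twist": [0,0,0]}
    - {"xyz": [0,0,-0.03],"twist": [0,0,0]}
    - {"xyz": [0,0,0],"twist": [0,0,0]}

```text
clock: 13.68
eef_pos: [514.4, -321.0, 22.9]
tool_rot: [3.141, 0.001, 1.645]
contact_force: [-3.9, 3.4, 11.6]
gripper_width: 0.25
grip_force: 42.7
```

Touching at 11.6 N, so I release, lift and go over to the long pack.

Request:
play_rows:
  plan:
    - {"xyz": [0,0,0],"twist": [0,0,0]}
    - {"xyz": [0,0,0],"twist": [0,0,0]}
    - {"xyz": [0,0,0],"twist": [0,0,0]}
    - {"xyz": [0,0,0],"twist": [0,0,0]}
    - {"xyz": [0,0,0],"twist": [0,0,0]}
    - {"xyz": [0,0,0.5],"twist": [0,0,0]}
    - {"xyz": [0,0,0.8],"twist": [0,0,0]}
    - {"xyz": [0,0,0.9],"twist": [0,0,0]}
    - {"xyz": [0,0,0.9],"twist": [0,0,0]}
    - {"xyz": [0,0,0.9],"twist": [0,0,0]}
  fingers: -1

```text
clock: 14.92
eef_pos: [514.5, -321.0, 123.3]
tool_rot: [3.141, 0.001, 1.645]
contact_force: [-0.3, -0.4, 0.1]
gripper_width: 0.999
grip_force: 0.0
```

Request:
play_rows:
  plan:
    - {"xyz": [-0.23,0.85,0],"twist": [0,0,-0.0585]}
    - {"xyz": [-0.23,0.85,0],"twist": [0,0,-0.0585]}
    - {"xyz": [-0.23,0.85,0],"twist": [0,0,-0.0585]}
    - {"xyz": [-0.23,0.85,0],"twist": [0,0,-0.0585]}
    - {"xyz": [-0.23,0.85,0],"twist": [0,0,-0.0585]}
    - {"xyz": [-0.23,0.85,0],"twist": [0,0,-0.0585]}
    - {"xyz": [-0.23,0.85,0],"twist": [0,0,-0.0585]}
    - {"xyz": [-0.23,0.85,0],"twist": [0,0,-0.0585]}
    - {"xyz": [-0.23,0.85,0],"twist": [0,0,-0.0585]}
    - {"xyz": [-0.23,0.85,0],"twist": [0,0,-0.0585]}
    - {"xyz": [-0.23,0.85,0],"twist": [0,0,-0.0585]}
    - {"xyz": [-0.23,0.85,0],"twist": [0,0,-0.0585]}
    - {"xyz": [0,0,0],"twist": [0,0,0]}
    - {"xyz": [0,0,0],"twist": [0,0,0]}

```text
clock: 16.68
eef_pos: [445.9, -66.4, 122.1]
tool_rot: [3.14, 0.0, 1.095]
contact_force: [0.2, -0.5, -0.6]
gripper_width: 0.999
grip_force: 0.0
```

```bash
python3 - <<'E'
from h import *
p,d,W,i=wlook('w6',[((444,-67),120),((466,65),100)])
for n in("side","scene"):
    q,d=camera(n);V=cloud(q,d,camera_info(n));x,y,z=V[...,0],V[...,1],V[...,2]
    m=(np.hypot(x-514,y+321)<40)&(z>80)&(z<92);print(n,"placed",m.sum(),rect(V[m]) if m.sum()>5 else "",np.median(z[m]))
E
```

```text
tcp [445.9 -66.4 122.1] toolY deg -27.3
(444, -67) top z 121.8 depth (array([444. , -67.3]), 22.0, 54.2, -27.3) cast (array([444.1, -67.1]), 22.0, 54.9, -27.3)
(466, 65) top z 101.7 depth (array([462.6,  51.5]), 22.8, 26.1, -20.2) cast (array([462.9,  51.6]), 22.7, 26.7, -18.3)
side placed 237 (array([ 511.9, -318.8]), 24.8, 54.1, 4.9) 87.53511586470421
scene placed 125 (array([ 513.3, -323.7]), 24.1, 53.9, 3.0) 86.75777942439666
```

The short pack stands upright in its row. Now the long one at (444.1,-67.2), -27.3°.

Request:
play_rows:
  plan:
    - {"xyz": [-0.07,-0.03,-0.3],"twist": [0,0,0]}
    - {"xyz": [0,0,-0.6],"twist": [0,0,0]}
    - {"xyz": [0,0,-0.6],"twist": [0,0,0]}
    - {"xyz": [0,0,-0.6],"twist": [0,0,0]}
    - {"xyz": [0,0,-0.6],"twist": [0,0,0]}
    - {"xyz": [0,0,0],"twist": [0,0,0]}

```text
clock: 17.58
eef_pos: [442.7, -66.7, 52.8]
tool_rot: [-3.139, 0.0, 1.093]
contact_force: [-0.5, -0.3, -0.5]
gripper_width: 1.002
grip_force: 0.0
```

Request:
play_rows:
  plan:
    - {"xyz": [0,0,0],"twist": [0,0,0]}
    - {"xyz": [0,0,0],"twist": [0,0,0]}
    - {"xyz": [0,0,0],"twist": [0,0,0]}
    - {"xyz": [0,0,0],"twist": [0,0,0]}
    - {"xyz": [0,0,0],"twist": [0,0,0]}
    - {"xyz": [0,0,0],"twist": [0,0,0]}
  fingers: 1
  newtons: 40

```text
clock: 18.32
eef_pos: [443.8, -66.7, 54.4]
tool_rot: [3.141, -0.0, 1.094]
contact_force: [-1.3, -0.3, 5.2]
gripper_width: 0.249
grip_force: 39.9
```

Request:
play_rows:
  plan:
    - {"xyz": [0,0,0.5],"twist": [0,0,0]}
    - {"xyz": [0,0,0.95],"twist": [0,0,0]}
    - {"xyz": [0,0,0.95],"twist": [0,0,0]}
    - {"xyz": [0,0,0.95],"twist": [0,0,0]}
    - {"xyz": [0,0,0.95],"twist": [0,0,0]}
    - {"xyz": [0,0,0.95],"twist": [0,0,0]}
    - {"xyz": [0.26,-0.745,0],"twist": [0,0,0.0705]}
    - {"xyz": [0.26,-0.745,0],"twist": [0,0,0.0705]}
    - {"xyz": [0.26,-0.745,0],"twist": [0,0,0.0705]}
    - {"xyz": [0.26,-0.745,0],"twist": [0,0,0.0705]}
    - {"xyz": [0.26,-0.745,0],"twist": [0,0,0.0705]}
    - {"xyz": [0.26,-0.745,0],"twist": [0,0,0.0705]}
    - {"xyz": [0.26,-0.745,0],"twist": [0,0,0.0705]}
    - {"xyz": [0.26,-0.745,0],"twist": [0,0,0.0705]}
    - {"xyz": [0.26,-0.745,0],"twist": [0,0,0.0705]}
    - {"xyz": [0.26,-0.745,0],"twist": [0,0,0.0705]}
    - {"xyz": [0,0,0],"twist": [0,0,0]}
    - {"xyz": [0,0,0],"twist": [0,0,0]}

```text
clock: 20.58
eef_pos: [508.3, -252.4, 185.4]
tool_rot: [-3.141, -0.001, 1.646]
contact_force: [1.0, 1.3, -1.0]
gripper_width: 0.255
grip_force: 39.5
```

```bash
python3 - <<'E'
from h import *
s=manip.read_state()["eef_pos"]
p,d,W,i=wlook('w7',[((606.9,-246.6),125),((514,-321),85),((s[0],s[1]),s[2]+66)])
hsv=cv2.cvtColor(p,cv2.COLOR_RGB2HSV);x,y,z=W[...,0],W[...,1],W[...,2]
red=((hsv[...,0]<8)|(hsv[...,0]>172))&(hsv[...,1]>150)&(x>400)&(x<700)&(y<-150)
m=red&(abs(z-46)<5);print("rim",m.sum(),rect(W[m]))
for r in range(200,300,20): print(r,W[r,276].round(),end=' ')
E
```

```text
tcp [ 508.3 -252.4  185.4] toolY deg 4.3
(606.9, -246.6) top z 126.7 depth (array([ 607.5, -246.2]), 23.2, 53.6, 6.1) cast (array([ 606.9, -246.1]), 23.7, 54.1, 6.0)
(np.float64(508.31800077128077), np.float64(-252.40523751729955)) top z 252.8 depth (array([ 507.6, -241. ]), 53.1, 62.1, -45.0) cast (array([ 508.8, -246. ]), 45.5, 76.2, -59.1)
rim 3061 (array([ 546.4, -283.8]), 141.4, 200.8, -85.4)
200 [ 507. -227.  170.] 220 [ 507. -227.  205.] 240 [ 507. -226.  232.] 260 [ 507. -226.  249.] 280 [ 507. -231.  253.]
```

Request:
play_rows:
  plan:
    - {"xyz": [0,-0.02,-0.6],"twist": [0,0,0]}
    - {"xyz": [0,0,-0.9],"twist": [0,0,0]}
    - {"xyz": [0,0,-0.9],"twist": [0,0,0]}
    - {"xyz": [0,0,-0.9],"twist": [0,0,0]}
    - {"xyz": [0,0,-0.8],"twist": [0,0,0]}
    - {"xyz": [0,0,-0.5],"twist": [0,0,0]}
    - {"xyz": [0,0,-0.2],"twist": [0,0,0]}
    - {"xyz": [0,0,-0.1],"twist": [0,0,0]}
    - {"xyz": [0,0,0],"twist": [0,0,0]}
    - {"xyz": [0,0,0],"twist": [0,0,0]}

```text
clock: 21.88
eef_pos: [508.9, -253.6, 63.2]
tool_rot: [3.141, 0.001, 1.647]
contact_force: [-0.2, -0.4, -1.3]
gripper_width: 0.255
grip_force: 39.5
```

Request:
play_rows:
  plan:
    - {"xyz": [0,0,-0.06],"twist": [0,0,0]}
    - {"xyz": [0,0,-0.06],"twist": [0,0,0]}
    - {"xyz": [0,0,-0.04],"twist": [0,0,0]}
    - {"xyz": [0,0,0],"twist": [0,0,0]}

```text
clock: 22.38
eef_pos: [508.7, -253.5, 59.4]
tool_rot: [3.141, 0.0, 1.647]
contact_force: [-2.1, 0.2, 4.9]
gripper_width: 0.253
grip_force: 40.4
```

Request:
play_rows:
  plan:
    - {"xyz": [0,0,0],"twist": [0,0,0]}
    - {"xyz": [0,0,0],"twist": [0,0,0]}
    - {"xyz": [0,0,0],"twist": [0,0,0]}
    - {"xyz": [0,0,0],"twist": [0,0,0]}
    - {"xyz": [0,0,0],"twist": [0,0,0]}
    - {"xyz": [0,0,0.5],"twist": [0,0,0]}
    - {"xyz": [0,0,0.7],"twist": [0,0,0]}
    - {"xyz": [0,0,0.9],"twist": [0,0,0]}
    - {"xyz": [0,0,0.9],"twist": [0,0,0]}
  fingers: -1

```text
clock: 23.5
eef_pos: [508.7, -253.5, 135.4]
tool_rot: [3.141, 0.0, 1.647]
contact_force: [0.6, 0.4, 0.1]
gripper_width: 0.998
grip_force: 0.0
```

Request:
play_rows:
  plan:
    - {"xyz": [-0.13,0.98,0],"twist": [0,0,-0.039]}
    - {"xyz": [-0.13,0.98,0],"twist": [0,0,-0.039]}
    - {"xyz": [-0.13,0.98,0],"twist": [0,0,-0.039]}
    - {"xyz": [-0.13,0.98,0],"twist": [0,0,-0.039]}
    - {"xyz": [-0.13,0.98,0],"twist": [0,0,-0.039]}
    - {"xyz": [-0.13,0.98,0],"twist": [0,0,-0.039]}
    - {"xyz": [-0.13,0.98,0],"twist": [0,0,-0.039]}
    - {"xyz": [-0.13,0.98,0],"twist": [0,0,-0.039]}
    - {"xyz": [-0.13,0.98,0],"twist": [0,0,-0.039]}
    - {"xyz": [-0.13,0.98,0],"twist": [0,0,-0.039]}
    - {"xyz": [-0.13,0.98,0],"twist": [0,0,-0.039]}
    - {"xyz": [-0.13,0.98,0],"twist": [0,0,-0.039]}
    - {"xyz": [-0.13,0.98,0],"twist": [0,0,-0.039]}
    - {"xyz": [0,0,0],"twist": [0,0,0]}
    - {"xyz": [0,0,0],"twist": [0,0,0]}

```text
clock: 25.38
eef_pos: [466.6, 64.8, 134.3]
tool_rot: [3.141, 0.0, 1.25]
contact_force: [0.2, -0.4, -0.5]
gripper_width: 1.002
grip_force: 0.0
```

```bash
python3 - <<'E'
from h import *
p,d,W,i=wlook('w8',[((466,65),100)])
for n in("side","scene"):
    q,d=camera(n);V=cloud(q,d,camera_info(n));x,y,z=V[...,0],V[...,1],V[...,2]
    for c,h in(((514,-321),85),((508,-253),125),((612,-315),85),((606,-247),125)):
        m=(np.hypot(x-c[0],y-c[1])<36)&(abs(z-h-2)<5);print(n,h,m.sum(),rect(V[m]) if m.sum()>5 else "",np.median(z[m]))
E
```

```text
tcp [466.6  64.8 134.3] toolY deg -18.4
(466, 65) top z 101.8 depth (array([466.9,  65.4]), 21.6, 54.1, -17.6) cast (array([466.9,  65.5]), 21.6, 54.5, -17.7)
side 85 230 (array([ 513.3, -319. ]), 25.6, 54.1, 5.1) 87.17717878573256
side 125 207 (array([ 506.2, -252.7]), 24.7, 53.8, 1.9) 127.41585001298824
side 85 201 (array([ 612. , -311.3]), 27.0, 54.8, 1.5) 87.04497597108507
side 125 191 (array([ 606.2, -243.1]), 28.3, 55.0, 8.5) 127.6593632648517
scene 85 125 (array([ 513. , -318.1]), 23.4, 65.3, 3.3) 87.07692318558375
scene 125 120 (array([ 509.5, -257.5]), 24.8, 55.0, 7.1) 127.15228195565919
scene 85 131 (array([ 612.7, -315.5]), 22.5, 54.4, 6.7) 87.41873539490413
scene 125 128 (array([ 605.6, -249.4]), 23.5, 55.4, 7.1) 126.94945107575184
```

All four box packs stand. Now I grasp the medium pack high, so the fingertips clear the guard plate.

Request:
play_rows:
  plan:
    - {"xyz": [0.01,0.03,-0.55],"twist": [0,0,0.008]}
    - {"xyz": [0,0,-0.7],"twist": [0,0,0]}
    - {"xyz": [0,0,-0.7],"twist": [0,0,0]}
    - {"xyz": [0,0,-0.7],"twist": [0,0,0]}
    - {"xyz": [0,0,-0.7],"twist": [0,0,0]}
    - {"xyz": [0,0,-0.5],"twist": [0,0,0]}
    - {"xyz": [0,0,0],"twist": [0,0,0]}

```text
clock: 26.4
eef_pos: [465.9, 65.7, 36.4]
tool_rot: [-3.14, 0.001, 1.255]
contact_force: [0.5, 0.1, 0.6]
gripper_width: 0.997
grip_force: 0.0
```

Request:
play_rows:
  plan:
    - {"xyz": [0,0,0],"twist": [0,0,0]}
    - {"xyz": [0,0,0],"twist": [0,0,0]}
    - {"xyz": [0,0,0],"twist": [0,0,0]}
    - {"xyz": [0,0,0],"twist": [0,0,0]}
    - {"xyz": [0,0,0],"twist": [0,0,0]}
    - {"xyz": [0,0,0],"twist": [0,0,0]}
  fingers: 1
  newtons: 60

```text
clock: 27.15
eef_pos: [466.9, 65.8, 37.9]
tool_rot: [3.141, -0.0, 1.255]
contact_force: [-1.2, 0.5, 6.2]
gripper_width: 0.253
grip_force: 59.4
```

Request:
play_rows:
  plan:
    - {"xyz": [0,0,0.5],"twist": [0,0,0]}
    - {"xyz": [0,0,0.9],"twist": [0,0,0]}
    - {"xyz": [0,0,0.9],"twist": [0,0,0]}
    - {"xyz": [0,0,0.9],"twist": [0,0,0]}
    - {"xyz": [0,0,0.9],"twist": [0,0,0]}
    - {"xyz": [0,0,0.9],"twist": [0,0,0]}
    - {"xyz": [0.3,0.873,0],"twist": [0,0,0.031]}
    - {"xyz": [0.3,0.873,0],"twist": [0,0,0.031]}
    - {"xyz": [0.3,0.873,0],"twist": [0,0,0.031]}
    - {"xyz": [0.3,0.873,0],"twist": [0,0,0.031]}
    - {"xyz": [0.3,0.873,0],"twist": [0,0,0.031]}
    - {"xyz": [0.3,0.873,0],"twist": [0,0,0.031]}
    - {"xyz": [0.3,0.873,0],"twist": [0,0,0.031]}
    - {"xyz": [0.3,0.873,0],"twist": [0,0,0.031]}
    - {"xyz": [0.3,0.873,0],"twist": [0,0,0.031]}
    - {"xyz": [0.3,0.873,0],"twist": [0,0,0.031]}
    - {"xyz": [0,0,0],"twist": [0,0,0]}
    - {"xyz": [0,0,0],"twist": [0,0,0]}

```text
clock: 29.4
eef_pos: [541.4, 284.1, 162.3]
tool_rot: [-3.141, 0.0, 1.499]
contact_force: [-0.0, 0.8, -1.0]
gripper_width: 0.249
grip_force: 58.9
```

```bash
python3 - <<'E'
from h import *
p,d,W,i=wlook('w9',[]);x,y,z=W[...,0],W[...,1],W[...,2]
pl=(abs(x-541)<90)&(abs(y-284)<100)&(z>83)&(z<97)&(p.min(2)>150); print("plate",pl.sum(),rect(W[pl]),np.median(z[pl]))
v,u=np.nonzero(pl);print("plate cast",rect(cast(np.c_[u,v],i,90)))
# side edges of plate in x at visible rows (far side)
Y=slot(p,i);Y=Y[np.hypot(Y[:,0]-541,Y[:,1]-284)<60];print("yellow",len(Y),Y.min(0),Y.max(0),rect(Y))
for r in range(180,300,10):
    row=W[r];b=(np.hypot(row[:,0]-542,row[:,1]-284)<45)&(row[:,2]>102)&(row[:,2]<225)
    if b.sum()>3: us=np.nonzero(b)[0]; print(r,us.min(),us.max(),row[us.min()].round(1),row[us.max()].round(1))
E
```

```text
tcp [541.4 284.1 162.3] toolY deg -4.1
plate 18352 (array([542.4, 287.8]), 108.6, 137.7, -4.0) 91.61156672215864
plate cast (array([542.4, 287.4]), 109.1, 138.4, -3.9)
yellow 1143 [512.74926375 250.58340966  90.        ] [571.97472273 326.24513552  90.        ] (array([542.5, 288.4]), 55.6, 72.2, -3.9)
200 257 295 [533.5 310.4 145.9] [554.  308.6 144.7]
210 255 298 [533.6 310.3 165.2] [554.5 307.7 161.4]
220 253 300 [533.6 310.  180.2] [554.4 308.4 179.9]
230 250 302 [532.9 309.1 190.6] [554.3 308.6 193.9]
240 248 305 [533.1 309.4 203. ] [554.8 307.4 202. ]
250 246 307 [533.2 309.4 212.9] [554.6 308.3 214.1]
260 237 316 [525.9 295.4 189.2] [559.7 293.4 190.3]
270 222 331 [519.1 291.6 190.4] [565.8 288.8 191.6]
280 216 337 [518.1 291.8 199.8] [566.8 289.  201.2]
290 213 340 [518.6 292.4 208.9] [566.7 288.7 208.5]
```

View pics/w9.png

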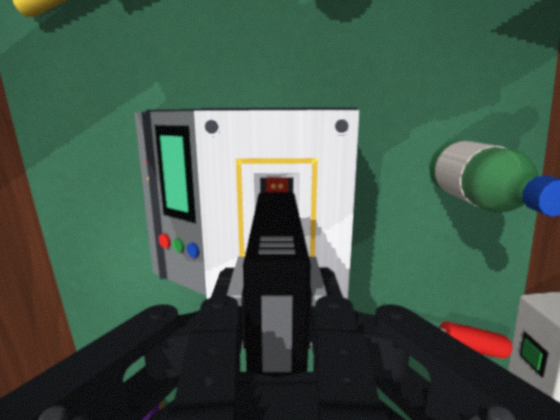

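The wrist view shows the held pack (px 276,240) lined up with the slot (px 277,185). The offset is about +0.6 mm in x and under 1 mm in y. I descend and watch the force.

Request:
play_rows:
  plan:
    - {"xyz": [0.03,0,-0.4],"twist": [0,0,0]}
    - {"xyz": [0,0,-0.4],"twist": [0,0,0]}
    - {"xyz": [0,0,-0.3],"twist": [0,0,0]}
    - {"xyz": [0,0,-0.2],"twist": [0,0,0]}
    - {"xyz": [0,0,-0.1],"twist": [0,0,0]}
    - {"xyz": [0,0,-0.1],"twist": [0,0,0]}
    - {"xyz": [0,0,0],"twist": [0,0,0]}
    - {"xyz": [0,0,0],"twist": [0,0,0]}

```text
clock: 30.45
eef_pos: [542.5, 284.1, 125.2]
tool_rot: [3.141, -0.0, 1.499]
contact_force: [-0.5, 0.4, -1.6]
gripper_width: 0.249
grip_force: 58.9
```

Request:
play_rows:
  plan:
    - {"xyz": [0,0,-0.08],"twist": [0,0,0]}
    - {"xyz": [0,0,-0.08],"twist": [0,0,0]}
    - {"xyz": [0,0,0],"twist": [0,0,0]}

```text
clock: 30.82
eef_pos: [542.3, 284.0, 120.8]
tool_rot: [-3.141, 0.0, 1.499]
contact_force: [0.1, 0.5, -1.9]
gripper_width: 0.251
grip_force: 58.9
```

Already past the lead-in with no side force.

Request:
play_rows:
  plan:
    - {"xyz": [0,0,-0.1],"twist": [0,0,0]}
    - {"xyz": [0,0,-0.1],"twist": [0,0,0]}
    - {"xyz": [0,0,-0.1],"twist": [0,0,0]}
    - {"xyz": [0,0,0],"twist": [0,0,0]}

```text
clock: 31.32
eef_pos: [542.3, 284.0, 113.2]
tool_rot: [-3.141, 0.0, 1.499]
contact_force: [0.1, -0.3, -2.1]
gripper_width: 0.25
grip_force: 58.9
```

Request:
play_rows:
  plan:
    - {"xyz": [0,0,-0.2],"twist": [0,0,0]}
    - {"xyz": [0,0,-0.2],"twist": [0,0,0]}
    - {"xyz": [0,0,-0.2],"twist": [0,0,0]}
    - {"xyz": [0,0,-0.2],"twist": [0,0,0]}
    - {"xyz": [0,0,0],"twist": [0,0,0]}

```text
clock: 31.95
eef_pos: [542.1, 284.0, 92.9]
tool_rot: [-3.141, 0.0, 1.499]
contact_force: [-0.4, 0.2, -1.8]
gripper_width: 0.25
grip_force: 58.9
```

Request:
play_rows:
  plan:
    - {"xyz": [0,0,-0.15],"twist": [0,0,0]}
    - {"xyz": [0,0,-0.15],"twist": [0,0,0]}
    - {"xyz": [0,0,-0.1],"twist": [0,0,0]}
    - {"xyz": [0,0,0],"twist": [0,0,0]}

```text
clock: 32.45
eef_pos: [542.3, 284.0, 83.3]
tool_rot: [-3.141, 0.0, 1.499]
contact_force: [-0.4, -0.3, -0.7]
gripper_width: 0.246
grip_force: 59.1
```

Request:
play_rows:
  plan:
    - {"xyz": [0,0,-0.08],"twist": [0,0,0]}
    - {"xyz": [0,0,-0.08],"twist": [0,0,0]}
    - {"xyz": [0,0,0],"twist": [0,0,0]}

```text
clock: 32.83
eef_pos: [542.5, 284.1, 79.8]
tool_rot: [3.141, -0.0, 1.499]
contact_force: [-0.7, -0.1, 3.5]
gripper_width: 0.254
grip_force: 59.6
```

Request:
play_rows:
  plan:
    - {"xyz": [0,0,-0.08],"twist": [0,0,0]}
    - {"xyz": [0,0,-0.06],"twist": [0,0,0]}
    - {"xyz": [0,0,0],"twist": [0,0,0]}

```text
clock: 33.2
eef_pos: [542.5, 284.1, 76.2]
tool_rot: [3.141, -0.0, 1.499]
contact_force: [-1.3, -0.4, 6.9]
gripper_width: 0.246
grip_force: 59.9
```

Request:
play_rows:
  plan:
    - {"xyz": [0,0,-0.04],"twist": [0,0,0]}
    - {"xyz": [0,0,0],"twist": [0,0,0]}

```text
clock: 33.45
eef_pos: [542.5, 284.1, 75.3]
tool_rot: [3.141, -0.0, 1.499]
contact_force: [-1.6, -0.4, 7.2]
gripper_width: 0.249
grip_force: 59.9
```

Request:
play_rows:
  plan:
    - {"xyz": [0,0,-0.03],"twist": [0,0,0]}
    - {"xyz": [0,0,0],"twist": [0,0,0]}

```text
clock: 33.7
eef_pos: [542.5, 284.2, 74.9]
tool_rot: [3.141, -0.0, 1.499]
contact_force: [-2.1, -0.5, 9.7]
gripper_width: 0.253
grip_force: 60.3
```

Request:
play_rows:
  plan:
    - {"xyz": [0,0,-0.02],"twist": [0,0,0]}
    - {"xyz": [0,0,0],"twist": [0,0,0]}

```text
clock: 33.95
eef_pos: [542.6, 284.2, 74.9]
tool_rot: [3.14, -0.001, 1.499]
contact_force: [-3.7, -1.6, 11.6]
gripper_width: 0.253
grip_force: 60.9
```

The z reading has stopped at 74.9, which puts the pack foot at 37 mm. The force has risen past the 9 N spring limit to about 13 N net, so the contacts are against their stop. I hand in.

```bash
python3 -c "
from cell import manip
s=manip.read_state();print(s['eef_pos'],s['contact_force'],s['grip_force']);print(manip.finish_job())"
```

```text
[542.58600677 284.15908449  74.88209005] [-3.74688708 -1.55064472 11.60081612] 60.897526144981384
the job is handed in; nothing more can be done
None
```

I handed the job in at about 34 s: the short and long packs stand upright in the rows with their mates, and the medium pack is held in the tester with the contacts against their stop (about 13 N net); my first grasp shut on nothing, moving nothing, because the reported TCP sits about 44 mm below the real grasp point.

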